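# Bring the empty bay round and stand the fallen bottle in it

### The arm

A 6-joint arm with a two-finger parallel gripper is mounted at the origin on the work surface. World frame = base frame: x ahead of the robot, y to its left, z up, the work surface at z = 0. Lengths are in mm, angles in rad, forces in N, time in s.
With the tool pointing down it reaches from about 325 to 1000 mm from the base axis. Payload 5.1 kg.
Tool frame: the origin (TCP) lies at the very end of the fingers, on their centre line; the grasp point (between the pads) lies 19 mm behind it (arm.tcp_to_grasp is the distance from the TCP to the grasp point, in mm); z points along the fingers, y is the direction in which the jaws open and shut (so a half turn about z gives the same grasp; the last joint's range is limited). The gripper opens to 85 mm and grips with 20 to 120 N. Pads are 22 mm wide; open, the fingers measure 114 mm over their backs; the gripper's body (76 mm by 85 mm) begins 54 mm behind the grasp point. The pads swing forward as they close: fully open they stand 13 mm farther back than shut.
Start: joints at [1.195, 0.124, 1.65, -0, 1.367, -0.083], TCP at [187.633, 622.317, 231.322] pointing down, gripper open.
Joint ranges: [-2.61, 2.61], [-1.02, 2.33], [0.03, 2.71], [-1.35, 4.49], [0.32, 2.68], [-2.91, 2.91]. Speed limits (rad/s): [2.57, 2.57, 3.14, 3.14, 3.14, 3.14].

### API

Orientations are given as a unit quaternion [w, x, y, z].
In Python, from station import status, viewer, order, spotter, arm gives the robot as it stands.
- The arm moves only by the tool play_rows, never from a script. Its argument "moves" is text: rows parted by semicolons, each of 7 numbers parted by spaces: the shift along the tool's x, y, z in cm, then the turn, a rotation vector about the tool's x, y, z in rad, then the closure, from 0 (fully open) to 1 (shut). A call has 1 to 5 rows; each row is the pose to reach, as a shift and turn from the pose measured when the call began, along the tool's axes at that moment; what a row does not reach only later rows make up. A row lasts 1/12 s, in which the tool goes at most 41.7 mm and 7.16 degrees, less where a joint would pass 70% of its speed; a pose out of reach is approached as far as the arm can. A call with a gripper value outside its range is refused whole. The fingers move at their own pace and stop on an object; "squeeze" is the grip in N (left out, the last holds). Time passes only in rows, so rows that repeat a pose let the fingers close. It gives the time, the measured TCP pose, the force and the opening at its end, in the units of the state.
- status.read_state(): the state, without advancing time (a new reading comes with each control period).
- viewer.get_image(name): name is "side" or "top"; returns the picture (420x560x3 uint8, blue, green, red); there is no depth.
- viewer.get_calibration(name): a dict with "K" (3x3 intrinsics, pixels), "dist_coeffs" ([k1, k2, p1, p2, k3] as OpenCV has them; the pictures are not rectified), "R" (3x3) and "t" (3): a world point X has camera coordinates R X + t. Camera axes: x right, y down, z forward; pixel columns grow to the right and rows downward; lengths in mm; the calibration is good to about 2 mm. A picture is of the moment at which its call begins. get_calibration takes no time and is no camera call.
- order.job_done(): hands the job in, once; it reports no verdict.
Trained networks look in the newest picture that a camera, given by its name, has taken for a name from the list of things; names that differ only in an ending like _2 or _b are one class to them, and where a whole thing is asked for, a point or a joint stands for the part that bears it (a point fixed in the world has none). Each returns a list of dicts, best first, with "p" (0 to 1); they miss things now and then, are a little off and sometimes report something else, mostly with a low value. They report only what shows in the picture. A call takes as long as a camera call. They do not tell look-alikes from the thing itself.
- spotter.search_frame(thing, camera): "centre" ([x, y, z] in mm, in world coordinates, good to about 4 mm: the middle of the surface that is visible of it).
- spotter.silhouettes(thing, camera): "mask" (420x560 bool, what is visible of it).
The state is a dict: "time": time; "joints": joint angles; "dq": joint speeds; "joint_efforts": joint torques, N m; "eef_pos": TCP position; "tcp_rot": TCP orientation; "force": force on the tool from outside, world axes, zero at the start; "wrist_torque": the same for the moment, N m; "opening": finger opening in mm.
Only numpy, scipy, OpenCV 4.12 (cv2) and the standard library are available. Lean on these libraries where they do the work, as an engineer would, in place of code of your own. Each camera call takes 0.05 s, during which the arm holds its last target. There are 200 camera calls.

### The job

Push the bench wheel round until its empty bay lies squarely at the mouth of the wooden lane and the wheel sits in that click stop. Then stand the fallen square bottle upright, cap on top, well inside that bay between its low fences. The wheel must stay in its stop, and the jars on the lane, the sponge, the glass dome and the plaster forms must be left where they stand.

Things in the scene. Friction and masses are not known exactly. Their poses are not given: they have to be found in the camera images.
- stand: Fixed stand; origin on the bench under the wheel's vertical axis, z up. Its wooden lane is a raised board, top 45 mm above the bench, flush with the wheel's top: it runs along the stand's -y from 130 to 430 mm from the axis, 136 mm wide, with strips 10 mm high along both sides (inner faces at x = -62 and 62) and across its outer end. A 50 x 50 x 40 mm high steel click housing is at y = +158.
- wheel (a joint): Angle of the wheel (disc, radius 125 mm, top 45 mm above bench), rad, growing anticlockwise from above; 0 = empty bay straight at the lane (stand's -y). Click stops every 0.785 (45 degrees), 0 being one; each draws it in from about 0.08 either side; passing in or out takes about 5 to 8 N at a peg. Elsewhere it stays where left. Travel -1.3 to 2.6; starts somewhere in 0.3 to 1.9.
- bay (a point): Centre of the empty bay's floor, on the wheel's top, 78 mm from the axis; turns with the wheel; its y axis points to the wheel's axis. The bay is 66 mm wide between fences 15 mm high, 6 mm thick; the back fence's face is 33 mm towards the axis; it is open at the rim, 47 mm outward. Three like bays at 90, 180, 270 degrees hold pots up to 80 mm high, fixed to the wheel.
- peg (a point): Top centre of one of four like upright wooden pegs for pushing the wheel: 16 mm diameter, 70 mm tall above the wheel's top, 105 mm from the axis, 90 degrees apart, midway between the bays. With the empty bay at the lane, this one is on the stand's -x +y side, 135 degrees anticlockwise from its x axis.
- bottle: The fallen bottle: white, square section 48 x 48 mm, body 90 mm long with flat sides, then neck and round black cap 34 mm in diameter; 120 mm long in all, about 220 g. Origin at the centre of its base, z axis along the bottle to its cap. It lies on a flat side on the lane, cap towards the wheel.
- jar_a: Standing round jar with black lid, 44 mm diameter, 90 mm tall, near the lane's outer end. Origin at the centre of its base. Leave standing.
- jar_b: Another standing jar like jar_a beside it. Leave standing.
- sponge: Round yellow sponge, 80 mm diameter, 35 mm thick, on the bench. Origin under its centre. Leave alone.
- dome: Display dome on a round wooden base, 100 mm diameter, 137 mm tall, on the bench beyond the wheel. Origin under its centre. Leave alone.
- form_a: Small pointed plaster form, 52 mm diameter, 75 mm tall, standing on the bench. Origin under its centre. Leave alone.
- form_b: Another plaster form like form_a. Leave alone.
Things that resemble listed ones, but are neither listed nor needed, are in the scene too. Leave any orange or yellow look-alike of the bottle alone.

How it is judged (in metres and radians):
On the way, in this order (a step that is already met when the one before it is completed fails the run):
1. The wheel rests in the stop at which its empty bay lies at the lane (value of joint wheel between -0.05 and 0.05 rad and velocity of joint wheel between -0.1 and 0.1 rad/s), for 0.3 s.
2. With the wheel in that stop, the bottle stands upright in the bay (value of joint wheel between -0.05 and 0.05 rad and horizontal distance between bottle and bay below 0.022 m and angle between bottle's own z axis and vertical below 0.12 rad and z of bottle in the frame of bay between -0.006 and 0.008 m), for 0.2 s.
At the end, for the whole second after the job is handed in: The wheel rests within 0.05 rad of the stop at 0 (empty bay at the lane); the bottle stands at rest on the wheel's top, cap up, within 0.12 rad of upright, the centre of its base within 22 mm of the bay's centre; nothing else knocked over or moved by more than 30 mm (all of step 2 and linear speed of bottle below 0.02 m/s and velocity of joint wheel between -0.05 and 0.05 rad/s); the robot touches nothing.
It fails at once if a jar of the lane tipped or moved more than 30 mm (distance of any of jar_a, jar_b from where it was at the start of the episode above 0.03 m or angle between any of jar_a, jar_b's own z axis and vertical above 0.35 rad).
It fails at once if the sponge tipped or moved more than 30 mm (distance of sponge from where it was at the start of the episode above 0.03 m or angle between sponge's own z axis and vertical above 0.35 rad).
It fails at once if the dome tipped or moved more than 30 mm (distance of dome from where it was at the start of the episode above 0.03 m or angle between dome's own z axis and vertical above 0.35 rad).
It fails at once if a plaster form tipped or moved more than 30 mm (distance of any of form_a, form_b from where it was at the start of the episode above 0.03 m or angle between any of form_a, form_b's own z axis and vertical above 0.35 rad).
It also fails if it takes over 61 s, if anything falls off the work surface, if the arm or the gripper's body presses on something with over 40 N, if the wrist force passes 120 N, or if a joint passes its speed limit or range.

## Working session

There is one attempt and no reset: what is moved stays moved. The work goes in short steps, Python scripts to look and compute and a tool call to move; the robot and the scene stay as the last step left them, time stands still between calls to the robot, and variables do not carry over. Pictures are saved under pics/ and viewed, about 8 in all and at most 12, crops included, and the job is handed in when it is done.

Besides the shell and the picture viewer there is one more tool, called after "Emit:" in YAML: its name, and indented under it one key for each argument. play_rows: Moves the arm, as the interface text tells. Its arguments: {"type":"object","properties":{"moves":{"type":"string"},"squeeze":{"type":"number"}},"required":["moves"]}

```bash
ls; mkdir -p pics; python3 - <<'E'
from station import status, viewer, spotter
import cv2,numpy as np
for n in("side","top"):
    im=viewer.get_image(n);cv2.imwrite(f"pics/{n}0.png",im)
    c=viewer.get_calibration(n);print(n,np.round(c["K"],1).tolist(),np.round(c["dist_coeffs"],4),np.round(c["R"],4).tolist(),np.round(c["t"],1))
    for th in("stand","wheel","peg","bottle","jar_a","sponge","dome","form_a"):
        print(th,[(np.round(d["centre"]).tolist(),round(d["p"],2)) for d in spotter.search_frame(th,n)])
print(status.read_state())
E
```

```text
pics
side [[467.1, 0.0, 271.7], [0.0, 467.1, 211.8], [0.0, 0.0, 1.0]] [0.0038 0.     0.     0.     0.    ] [[0.9899, -0.1409, -0.0173], [-0.0846, -0.4875, -0.869], [0.114, 0.8617, -0.4945]] [-520.3  118.2 1533.7]
stand [([618.0, 28.0, 41.0], 0.76)]
wheel []
peg [([578.0, 118.0, 60.0], 0.98)]
bottle [([647.0, -100.0, 82.0], 0.87), ([296.0, 159.0, 36.0], 0.67), ([434.0, -183.0, 35.0], 0.65), ([416.0, -418.0, 48.0], 0.57), ([662.0, -251.0, 100.0], 0.18)]
jar_a [([662.0, -251.0, 99.0], 0.69)]
sponge []
dome [([786.0, -71.0, 85.0], 0.71), ([664.0, -249.0, 102.0], 0.43)]
form_a [([543.0, -444.0, 32.0], 0.58), ([552.0, 430.0, 41.0], 0.42)]
top [[379.4, 0.0, 284.6], [0.0, 379.4, 207.8], [0.0, 0.0, 1.0]] [-0.0077  0.      0.      0.      0.    ] [[-0.0833, -0.9965, 0.0008], [-0.9759, 0.0814, -0.2025], [0.2017, -0.0176, -0.9793]] [ 18.3 554.2 975.5]
stand [([608.0, 85.0, 50.0], 0.61)]
wheel [([577.0, 144.0, 43.0], 0.61), ([770.0, -43.0, 92.0], 0.52)]
peg [([575.0, 144.0, 48.0], 0.94), ([639.0, -77.0, 92.0], 0.22), ([639.0, 429.0, 40.0], 0.16)]
bottle [([639.0, -76.0, 95.0], 0.97), ([300.0, 177
[... 293 characters left out ...]
{'time': 0.9, 'joints': array([ 1.19542070e+00,  1.23773354e-01,  1.65028163e+00,  2.00866395e-05,
        1.36748947e+00, -8.25967141e-02]), 'dq': array([ 2.00792903e-03,  3.91064845e-04, -1.17395198e-03,  9.31817537e-04,
       -1.67484181e-03,  8.58955285e-05]), 'joint_efforts': array([-1.09801656e-04, -4.23589039e+01, -3.65760398e+01, -1.38475493e-04,
        5.64339789e-04,  2.00557970e-08]), 'eef_pos': array([187.61946548, 622.33287226, 231.35034885]), 'tcp_rot': array([-4.10853119e-06,  1.45869170e-01,  9.89303889e-01,  2.57069720e-05]), 'force': array([ 0.19586846, -0.01855444, -0.5019344 ]), 'wrist_torque': array([ 0.01896255, -0.00544364, -0.00914545]), 'opening': 85.9398799998408}
```

View pics/side0.png

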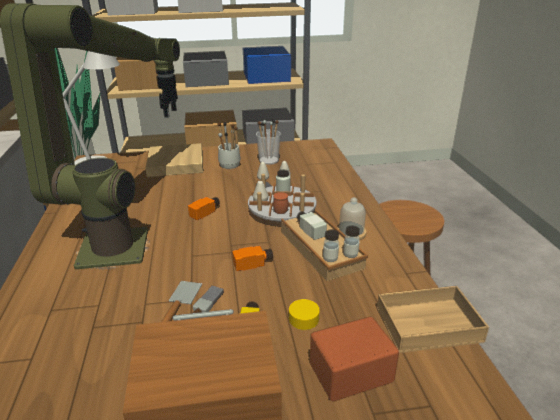

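View pics/top0.png

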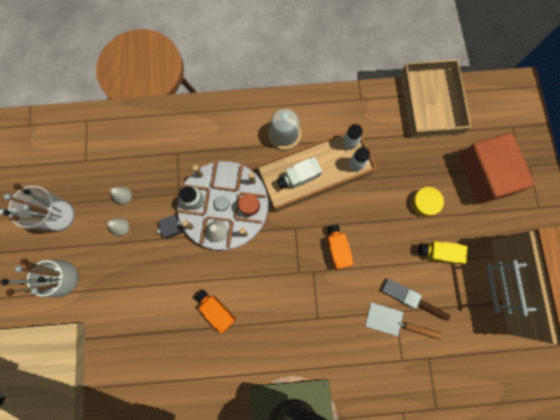

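The white bottle on the lane, top (300,174), is the one meant. The orange look-alikes at (340,247) and (214,311) and the yellow one at (443,252) lie on the bench. The empty bay looks to be at about (227,175), roughly +65° from the lane direction. I'll confirm this in one enlarged crop.

```bash
cat > h.py <<'E'
import cv2,numpy as np
from station import status, viewer, spotter
def proj(n,P):
    c=viewer.get_calibration(n);return cv2.projectPoints(np.array(P,float).reshape(-1,3),cv2.Rodrigues(np.array(c["R"]))[0],np.array(c["t"],float),np.array(c["K"]),np.array(c["dist_coeffs"]))[0][:,0]
def unproj(n,px,z):
    c=viewer.get_calibration(n);R=np.array(c["R"]);t=np.array(c["t"])
    u=cv2.undistortPoints(np.array(px,float).reshape(-1,1,2),np.array(c["K"]),np.array(c["dist_coeffs"]))[:,0]
    d=np.c_[u,np.ones(len(u))]@R;o=-R.T@t
    return o+d*((np.broadcast_to(z,len(u))-o[2])/d[:,2])[:,None]
def crop(im,x0,y0,x1,y1,s,out):
    c=cv2.resize(im[y0:y1,x0:x1],None,fx=s,fy=s,interpolation=cv2.INTER_CUBIC)
    for x in range((x0+19)//20*20,x1,20):cv2.putText(c,str(x),(int((x-x0)*s),10),0,.35,(0,255,255));cv2.line(c,(int((x-x0)*s),12),(int((x-x0)*s),20),(0,255,255))
    for y in range((y0+19)//20*20,y1,20):cv2.putText(c,str(y),(0,int((y-y0)*s)),0,.35,(0,255,255));cv2.line(c,(24,int((y-y0)*s)),(30,int((y-y0)*s)),(0,255,255))
    cv2.imwrite(out,c)
E
python3 - <<'E'
from h import *
im=cv2.imread("pics/top0.png");crop(im,152,112,386,272,3.4,"pics/topc.png")
print(unproj("top",[[221,205],[300,170]],45))
E
```

```text
[[578.61470035 146.01011971  45.        ]
 [660.68749782 -80.22506978  45.        ]]
```

View pics/topc.png

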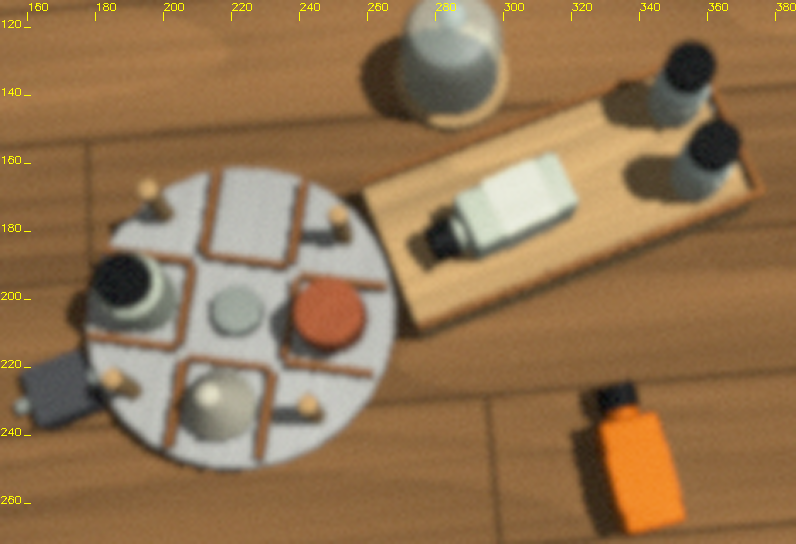

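```bash
cat > fit.py <<'E'
from h import *
from scipy.optimize import minimize
def model(x,y,th,z0=45):
    # bottle lying, base centre at x,y, cap direction th
    d=np.array([np.cos(th),np.sin(th),0]);s=np.array([-d[1],d[0],0]);u=np.array([0,0,1.]);b=np.array([x,y,z0+24.])
    body=[b+l*d+a*24*s+c*24*u for l in(0,90) for a in(-1,1) for c in(-1,1)]
    k=np.linspace(0,2*np.pi,16)
    cap=[b+l*d+17*(np.cos(q)*s+np.sin(q)*u) for l in(98,120) for q in k]
    return body,cap
def fitbottle(cams,x0,z0=45,off=0):
    M={}
    for n in cams:
        viewer.get_image(n);w=proj(n,[[x0[0]+60*np.cos(x0[2]),x0[1]+60*np.sin(x0[2]),z0+30]])[0]
        for m in spotter.silhouettes("bottle",n):
            if m["p"]>.3 and m["mask"][int(w[1])-3:int(w[1])+4,int(w[0])-3:int(w[0])+4].any(): M[n]=cv2.resize(m["mask"].astype(np.uint8)*255,None,fx=4,fy=4,interpolation=cv2.INTER_LINEAR)>127;break
    def cost(p):
        e=0
        for n,m in M.items():
            r=np.zeros(m.shape,np.uint8)
            for P in model(*p,z0): cv2.fillConvexPoly(r,cv2.convexHull(np.round((proj(n,P)+.5)*4*16).astype(np.int32)),1,shift=4)
            r=r>0;e+=1-(r&m).sum()/(r|m).sum()
        return e
    best=min((minimize(cost,[x0[0]+a,x0[1]+b,x0[2]],method="Nelder-Mead",options=dict(initial_simplex=[[x0[0]+a,x0[1]+b,x0[2]],[x0[0]+a+12,x0[1]+b,x0[2]],[x0[0]+a,x0[1]+b+12,x0[2]],[x0[0]+a,x0[1]+b,x0[2]+.15]])) for a in(-5,5) for b in(-5,5)),key=lambda r:r.fun)
    return best.x,best.fun,list(M)
E
python3 - <<'E'
from fit import *
q=lambda L:np.array(L)/3.4+[152,112]-.35
pg=unproj("top",q([[148,188],[340,213],[308,402],[113,378]]),115)
print("pegs",pg[:,:2].round(),"axis",pg.mean(0)[:2],"r",np.hypot(*(pg-pg.mean(0))[:,:2].T).round())
a=pg.mean(0)
v=(pg-a)[:,:2];print("peg ang",np.degrees(np.arctan2(v[:,1],v[:,0])).round(1))
ln=unproj("top",q([[363,187],[415,335],[764,187],[716,95]]),55)
print("lane corners",ln[:,:2].round(), "rel angles",[np.degrees(np.arctan2(*(ln[2]-ln[1])[1::-1])),np.degrees(np.arctan2(*(ln[1]-ln[0])[1::-1]))])
w=unproj("top",q([[85,318],[397,318],[241,167],[241,469]]),45);print("wheel",w[:,:2].round())
th0=np.degrees(np.arctan2(*((ln[0]+ln[1])/2-a)[1::-1]));print("lanedir via axis",th0)
for c in(["top"],["side"],["top","side"]):print(fitbottle(c,[672,-130,2.0]))
E
```

```text
pegs [[670. 198.]
 [638.  52.]
 [494.  85.]
 [524. 229.]] axis [581.49536108 140.87656196] r [106. 106. 104. 105.]
peg ang [  32.7  -57.7 -147.5  123.1]
lane corners [[ 677.   35.]
 [ 550.    2.]
 [ 650. -293.]
 [ 732. -263.]] rel angles [np.float64(-71.33120921485066), np.float64(-165.47036057910947)]
wheel [[588. 268.]
 [567.  16.]
 [706. 135.]
 [456. 148.]]
lanedir via axis -75.33900222071036
(array([ 663.14471569, -128.06466115,    1.9422526 ]), np.float64(0.0754624439461884), ['top'])
(array([ 658.21937967, -122.1583822 ,    1.82230689]), np.float64(0.12019331792393362), ['side'])
(array([ 661.47972455, -126.27667422,    1.92841731]), np.float64(0.1692444897694143), ['top', 'side'])
```

```bash
cat > mv.py <<'E'
# usage: mv.py x y z yawdeg(tool y dir) [tilt: deg about tool y axis]  -> shift cm, rotvec in current tool frame
import sys,numpy as np
from scipy.spatial.transform import Rotation as Ro
from station import status
def cur():
    s=status.read_state();w,x,y,z=s["tcp_rot"];return s,np.array(s["eef_pos"]),Ro.from_quat([x,y,z,w])
def down(yaw):
    a=np.radians(yaw);y=np.array([np.cos(a),np.sin(a),0]);z=np.array([0,0,-1.]);return Ro.from_matrix(np.c_[np.cross(y,z),y,z])
def delta(p,Rt):
    s,c,R=cur();print("t %.2f pos %s shift_cm %s rot %s open %.1f F %s"%(s["time"],c.round(1),(R.inv().apply(np.array(p)-c)/10).round(2),(R.inv()*Rt).as_rotvec().round(3),s["opening"],np.round(s["force"],1)))
if __name__=="__main__":
    v=[float(a) for a in sys.argv[1:]];R=down(v[3])
    if len(v)>4:R=R*Ro.from_euler("y",v[4],degrees=True)
    delta(v[:3],R)
E
python3 mv.py 494 85 180 122.5
python3 - <<'E'
from h import *
# overlay for stand fit
im=cv2.imread("pics/top0.png");S=3.4
big=cv2.resize(im[112:272,152:386],None,fx=S,fy=S,interpolation=cv2.INTER_CUBIC)
def dr(P,col,cl=True):
    p=(proj("top",P)-[152,112]+.5)*S;cv2.polylines(big,[np.round(p).astype(int)],cl,col,1,cv2.LINE_AA)
A=np.array([581.5,141.])
for yaw,col in((16,(0,255,255)),(18,(255,255,0)),(20,(255,0,255))):
    c,s=np.cos(np.radians(yaw)),np.sin(np.radians(yaw));R=np.array([[c,-s],[s,c]])
    f=lambda L:[[*(A+R@[x,y]),z] for x,y,z in L]
    dr(f([(-68,-130,55),(-68,-430,55),(68,-430,55),(68,-130,55)]),col)
    dr(f([(-25,133,40),(25,133,40),(25,183,40),(-25,183,40)]),col)
k=np.linspace(0,6.28,60);dr([[A[0]+125*np.cos(q),A[1]+125*np.sin(q),45] for q in k],(0,255,0))
cv2.imwrite("pics/ov.png",big)
E
```

```text
t 1.30 pos [187.6 622.3 231.3] shift_cm [-44.84 -42.6    5.13] rot [-0.   -0.   -0.86] open 85.6 F [-0.4 -0.7 -0.4]
```

View pics/ov.png

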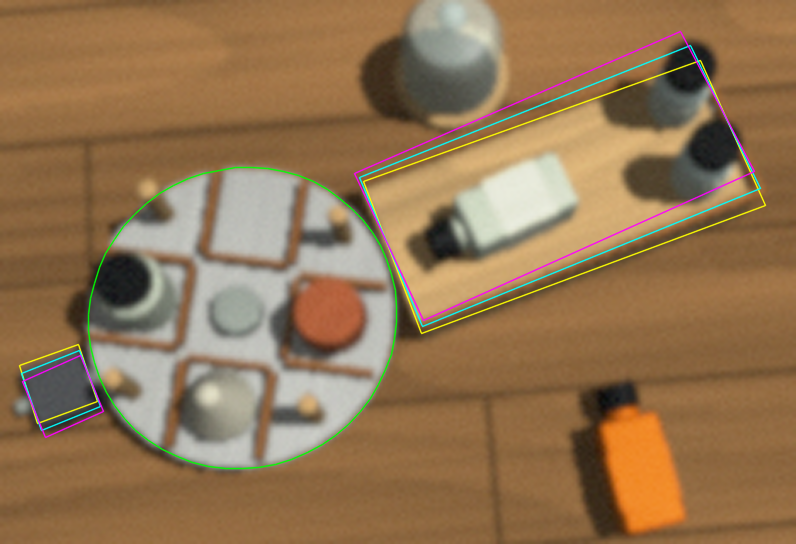

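The overlay puts the stand yaw at about 17° and the axis at about (581,141), so the wheel is at roughly +60° (about 1.05 rad). I'm moving to the near peg at (494,85).

Emit:
play_rows:
  moves: "-44.8 -42.6 4 0 0 -0.86 0.5;-44.8 -42.6 4 0 0 -0.86 0.5;-44.8 -42.6 4 0 0 -0.86 0.5;-44.8 -42.6 4 0 0 -0.86 0.5;-44.8 -42.6 4 0 0 -0.86 0.5"
  squeeze: 25

```text
time: 1.72
eef_pos: [288.7, 444.5, 218.1]
tcp_rot: [0.0, -0.161, 0.987, 0.0]
force: [0.8, 0.3, 0.4]
opening: 42.6
```

```bash
python3 mv.py 494 85 180 122.5
```

```text
t 1.72 pos [288.7 444.5 218.1] shift_cm [ -8.05 -40.61   3.82] rot [-0.     0.    -0.244] open 42.6 F [0.8 0.3 0.4]
```

Emit:
play_rows:
  moves: "-8.05 -40.6 3.8 0 0 -0.244 0.5;-8.05 -40.6 3.8 0 0 -0.244 0.5;-8.05 -40.6 3.8 0 0 -0.244 0.5;-8.05 -40.6 3.8 0 0 -0.244 0.5;-8.05 -40.6 3.8 0 0 -0.244 0.5"

```text
time: 2.13
eef_pos: [387.8, 271.0, 200.2]
tcp_rot: [0.001, -0.28, 0.96, 0.0]
force: [1.2, -0.1, 0.3]
opening: 42.6
```

```bash
python3 mv.py 494 85 135 122.5
```

```text
t 2.13 pos [387.8 271.  200.2] shift_cm [  1.06 -21.39   6.52] rot [-0.     0.001  0.001] open 42.6 F [ 1.2 -0.1  0.3]
```

Emit:
play_rows:
  moves: "1.06 -21.4 5 0 0 0 0.5;1.06 -21.4 5 0 0 0 0.5;1.06 -21.4 5 0 0 0 0.5;1.06 -21.4 5 0 0 0 0.5;1.06 -21.4 5 0 0 0 0.5"

```text
time: 2.55
eef_pos: [488.4, 94.2, 153.3]
tcp_rot: [0.001, -0.28, 0.96, 0.0]
force: [0.8, 0.7, 0.9]
opening: 42.9
```

Emit:
play_rows:
  moves: "0 0 0 0 0 0 0.5;0 0 0 0 0 0 0.5"

```text
time: 2.72
eef_pos: [488.7, 92.4, 152.7]
tcp_rot: [0.001, -0.278, 0.961, 0.0]
force: [0.0, 0.0, 0.7]
opening: 42.5
```

```bash
python3 mv.py 494 85 76 122.5; python3 - <<'E'
from h import *
im=viewer.get_image("top");a=im[190:270,180:290]
b=viewer.get_image("side");b=b[150:270,200:360]
a=cv2.resize(a,None,fx=3.6,fy=3.6,interpolation=cv2.INTER_CUBIC);b=cv2.resize(b,(400,300),interpolation=cv2.INTER_CUBIC)
o=np.zeros((300,800,3),np.uint8);o[:288,:396]=a;o[:,400:]=b;cv2.imwrite("pics/peg1.png",o)
E
```

```text
t 2.72 pos [488.7  92.4 152.7] shift_cm [-0.05 -0.91  7.67] rot [ 0.     0.002 -0.004] open 42.5 F [0.  0.  0.7]
```

View pics/peg1.png

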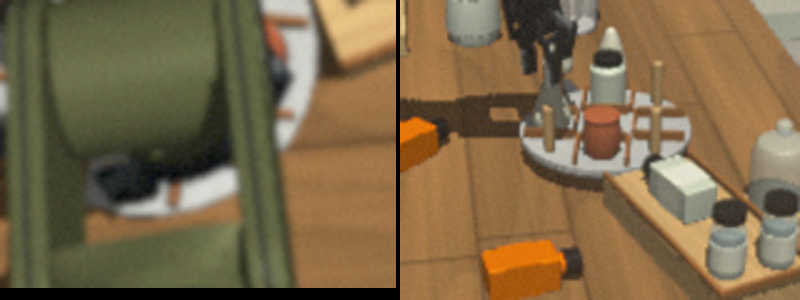

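The view shows the fingers above and behind the near peg; its top is at side pixel about (259,193). I'll check it against the projection.

```bash
python3 -c "
from h import *
print(proj('side',[[494,85,115],[494,85,45],[488.7,92.4,152.7],[524,229,115],[638,52,115],[670,198,115]]))
print([(d['centre'],d['p']) for d in spotter.search_frame('peg','side')])"
```

```text
[[258.52136979 192.86490859]
 [259.14393983 210.57897832]
 [256.38013769 182.18234055]
 [262.02366552 174.65670739]
 [301.54655948 193.86733399]
 [302.31409745 175.18854533]]
[([575.7, 122.9, 58.5], 0.95)]
```

Both views agree, so I'm descending around the peg.

Emit:
play_rows:
  moves: "0 -0.9 2 0 0 0 0.5;0 -0.9 5 0 0 0 0.5;0 -0.9 7.6 0 0 0 0.5;0 -0.9 7.6 0 0 0 0.5;0 -0.9 7.6 0 0 0 0.5"

```text
time: 3.28
eef_pos: [491.8, 88.8, 76.9]
tcp_rot: [0.0, -0.282, 0.96, 0.001]
force: [-0.2, 0.6, 0.5]
opening: 42.6
```

Emit:
play_rows:
  moves: "0 0 0 0 0 0 0.8;0 0 0 0 0 0 1;0 0 0 0 0 0 1;0 0 0 0 0 0 1"

```text
time: 3.62
eef_pos: [493.3, 89.3, 79.2]
tcp_rot: [0.002, -0.282, 0.959, 0.0]
force: [-1.5, 0.6, 5.2]
opening: 15.3
```

```bash
python3 mv.py 494 85 76 122.5
```

```text
t 3.62 pos [493.3  89.3  79.2] shift_cm [ 0.17 -0.4   0.32] rot [-0.001  0.004  0.004] open 15.3 F [-1.5  0.6  5.2]
```

Emit:
play_rows:
  moves: "-0.06 1.1 0 0 0 0.105 1;-0.23 2.18 0 0 0 0.209 1;-0.51 3.24 0 0 0 0.314 1;-0.91 4.27 0 0 0 0.419 1;-1.41 5.25 0 0 0 0.524 1"
  squeeze: 30

```text
time: 4.03
eef_pos: [477.6, 141.8, 79.4]
tcp_rot: [0.004, -0.021, 1.0, 0.001]
force: [6.9, 1.6, -8.1]
opening: 15.2
```

```bash
cat > pk.py <<'E'
from mv import *
s,c,R=cur();y=R.apply([0,1,0]);print("t",round(s["time"],2),c.round(1),"ang",np.degrees(np.arctan2(c[1]-141,c[0]-581.5)).round(1),"r",np.hypot(c[1]-141,c[0]-581.5).round(1),"yaw",np.degrees(np.arctan2(y[1],y[0])).round(1),"F",np.round(s["force"],1),"open",round(s["opening"],1))
E
python3 pk.py
```

```text
t 4.03 [477.6 141.8  79.4] ang 179.6 r 103.9 yaw 92.4 F [ 6.9  1.6 -8.1] open 15.2
```

Emit:
play_rows:
  moves: "-0.11 1.09 0 0 0 0.09 1;-0.34 2.15 0 0 0 0.18 1;-0.67 3.18 0 0 0 0.27 1;-1.11 4.18 0 0 0 0.37 1;-1.27 4.5 0 0 0 0.41 1"

```text
time: 4.45
eef_pos: [486.5, 188.2, 79.3]
tcp_rot: [0.001, 0.185, 0.983, 0.002]
force: [-7.7, 0.7, 3.1]
opening: 15.2
```

Emit:
play_rows:
  moves: "0 0 0 0 0 0 1;0 0 0 0 0 0 1"

```text
time: 4.62
eef_pos: [486.5, 188.3, 79.3]
tcp_rot: [0.001, 0.185, 0.983, 0.002]
force: [-0.1, 1.7, -2.0]
opening: 15.2
```

```bash
python3 pk.py
```

```text
t 4.62 [486.5 188.3  79.3] ang 153.6 r 106.1 yaw 68.7 F [-0.1  1.7 -2. ] open 15.2
```

Emit:
play_rows:
  moves: "0 0 0 0 0 0 0.55;0 0 0 0 0 0 0.55;0 0 0 0 0 0 0.55;0 0 0 0 0 0 0.55"

```text
time: 4.95
eef_pos: [486.7, 188.1, 79.7]
tcp_rot: [0.001, 0.185, 0.983, 0.002]
force: [-0.5, -0.1, 0.5]
opening: 38.3
```

Emit:
play_rows:
  moves: "0 0 -4 0 0 0 0.55;0 0 -8 0 0 0 0.55;0 0 -12 0 0 0 0.55;-5 0 -14 0 0 0 0.55;-15 0 -14 0 0 0 0.55"

```text
time: 5.37
eef_pos: [564.1, 159.6, 224.9]
tcp_rot: [0.007, 0.183, 0.983, 0.004]
force: [0.8, 0.6, 0.3]
opening: 38.8
```

```bash
python3 pk.py
```

```text
t 5.37 [564.1 159.6 224.9] ang 133.2 r 25.4 yaw 68.9 F [0.8 0.6 0.3] open 38.8
```

```bash
python3 mv.py 300 380 260 70
```

```text
t 5.37 pos [564.1 159.6 224.9] shift_cm [32.53 11.09 -3.79] rot [ 0.01   0.012 -0.019] open 38.8 F [0.8 0.6 0.3]
```

Emit:
play_rows:
  moves: "32.5 11.1 -3.8 0 0 0 0.55;32.5 11.1 -3.8 0 0 0 0.55;32.5 11.1 -3.8 0 0 0 0.55;32.5 11.1 -3.8 0 0 0 0.55;32.5 11.1 -3.8 0 0 0 0.55"

```text
time: 5.78
eef_pos: [402.4, 292.9, 243.2]
tcp_rot: [0.007, 0.184, 0.983, 0.004]
force: [-0.7, 0.5, 0.4]
opening: 38.4
```

Emit:
play_rows:
  moves: "16 5 0 0 0 0 0.55;16 5 0 0 0 0 0.55;16 5 0 0 0 0 0.55;16 5 0 0 0 0 0.55"

```text
time: 6.12
eef_pos: [271.5, 396.7, 242.3]
tcp_rot: [0.007, 0.184, 0.983, 0.005]
force: [0.9, 0.7, -0.2]
opening: 38.2
```

```bash
python3 pk.py; python3 - <<'E'
from fit import *
im=viewer.get_image("top");cv2.imwrite("pics/top1.png",im);crop(im,152,112,386,272,3.4,"pics/top1c.png")
for c in(["top"],["side"]):print(fitbottle(c,[662,-127,1.93]))
E
```

```text
t 6.12 [271.5 396.7 242.3] ang 140.5 r 401.9 yaw 68.8 F [ 0.9  0.7 -0.2] open 38.2
(array([ 663.54153086, -128.22345526,    1.93636725]), np.float64(0.11321152494729447), ['top'])
(array([ 662.03216242, -121.56056626,    1.90209719]), np.float64(0.06988757216651476), ['side'])
```

View pics/top1c.png

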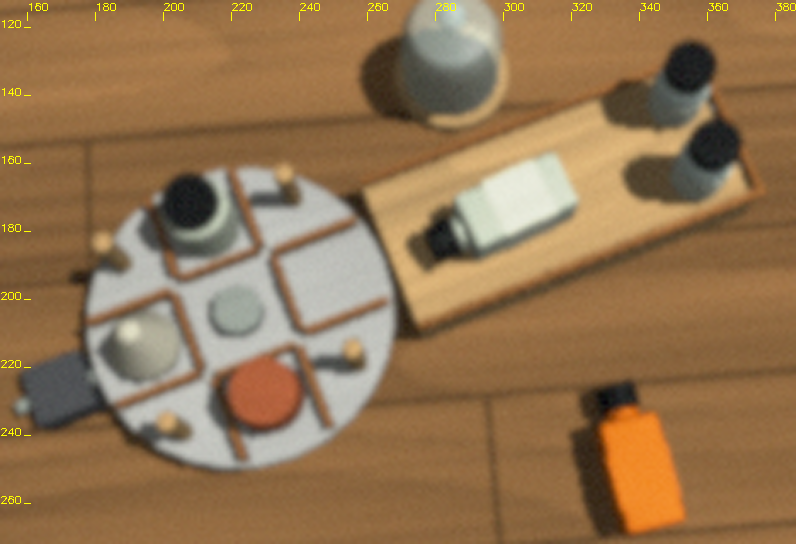

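The wheel's empty bay now faces the lane, with crop pegs at (102,242), (284,175), (352,348) and (167,422). The bottle has not moved. Next I'll compute the wheel angle and the approach.

```bash
python3 - <<'E'
from h import *
q=lambda L:np.array(L)/3.4+[152,112]-.35
pg=unproj("top",q([[102,242],[284,175],[352,348],[167,422]]),115);a=pg.mean(0);v=(pg-a)[:,:2]
print(a,np.degrees(np.arctan2(v[:,1],v[:,0])).round(1))
# bay fence inner corners at z=60 back corners / rim ends
f=unproj("top",q([[274,253],[303,330],[353,221],[386,300]]),60);print(f.round(),f.mean(0))
# lane centre line from image edges
e=unproj("top",q([[363,187],[655,78],[420,332],[764,187]]),[55,55,50,55]);print(np.degrees(np.arctan2(*(e[1]-e[0])[1::-1])),np.degrees(np.arctan2(*(e[3]-e[2])[1::-1])))
E
python3 mv.py 606 29 157 20.5 -20; python3 -c "
from mv import *
print(cur()[0]['joints'].round(2))"
```

```text
[580.3800278  141.70141888 115.        ] [  61.8  -28.1 -117.7  152.4]
[[626. 110.  60.]
 [560.  91.  60.]
 [647.  45.  60.]
 [579.  23.  60.]] [603.21564746  67.31370038  60.        ]
-73.34669399756163 -71.6377338596377
t 6.37 pos [273.2 395.9 241.9] shift_cm [-44.16 -22.3    8.82] rot [ 0.162 -0.321  0.832] open 38.8 F [ 0.7  0.8 -0.8]
[ 0.86 -0.28  2.01 -0.01  1.39 -0.34]
```

```bash
python3 mv.py 630 -39 190 20.5 -20
```

```text
t 6.37 pos [273.2 395.9 241.9] shift_cm [-48.89 -27.74   5.52] rot [ 0.162 -0.321  0.832] open 38.8 F [ 0.7  0.8 -0.8]
```

Emit:
play_rows:
  moves: "-48.9 -27.7 4 0.162 -0.321 0.832 0.25;-48.9 -27.7 4 0.162 -0.321 0.832 0.25;-48.9 -27.7 4 0.162 -0.321 0.832 0.25;-48.9 -27.7 4 0.162 -0.321 0.832 0.25;-48.9 -27.7 4 0.162 -0.321 0.832 0.25"

```text
time: 6.78
eef_pos: [407.0, 232.0, 228.6]
tcp_rot: [0.104, 0.457, 0.881, -0.069]
force: [-0.3, 0.8, -0.9]
opening: 64.2
```

```bash
python3 mv.py 630 -39 190 20.5 -20
```

```text
t 6.78 pos [407.  232.  228.6] shift_cm [-32.99   2.84  12.26] rot [ 0.049 -0.097  0.249] open 64.2 F [-0.3  0.8 -0.9]
```

Emit:
play_rows:
  moves: "-33 2.8 12.2 0.049 -0.097 0.249 0.25;-33 2.8 12.2 0.049 -0.097 0.249 0.25;-33 2.8 12.2 0.049 -0.097 0.249 0.25;-33 2.8 12.2 0.049 -0.097 0.249 0.25;-33 2.8 12.2 0.049 -0.097 0.249 0.25"

```text
time: 7.2
eef_pos: [537.6, 71.1, 206.0]
tcp_rot: [0.143, 0.562, 0.808, -0.099]
force: [0.8, 1.0, -0.3]
opening: 64.0
```

```bash
python3 mv.py 630 -39 157 20.5 -20
```

```text
t 7.20 pos [537.6  71.1 206. ] shift_cm [-11.05   4.83   9.23] rot [-0.001  0.    -0.003] open 64.0 F [ 0.8  1.  -0.3]
```

Emit:
play_rows:
  moves: "-11 4.8 9.2 0 0 0 0.25;-11 4.8 9.2 0 0 0 0.25;-11 4.8 9.2 0 0 0 0.25;-11 4.8 9.2 0 0 0 0.25;-11 4.8 9.2 0 0 0 0.25"

```text
time: 7.62
eef_pos: [630.2, -45.5, 154.4]
tcp_rot: [0.141, 0.565, 0.806, -0.101]
force: [-0.7, -0.1, 0.2]
opening: 64.0
```

```bash
python3 mv.py 643.6 -74 54 20.5 -20;  python3 - <<'E'
from h import *
im=viewer.get_image("side");crop(im,240,150,400,280,5,"pics/side2.png")
E
```

```text
t 7.62 pos [630.2 -45.5 154.4] shift_cm [ 0.49  0.33 10.5 ] rot [-0.007 -0.    -0.009] open 64.0 F [-0.7 -0.1  0.2]
```

View pics/side2.png

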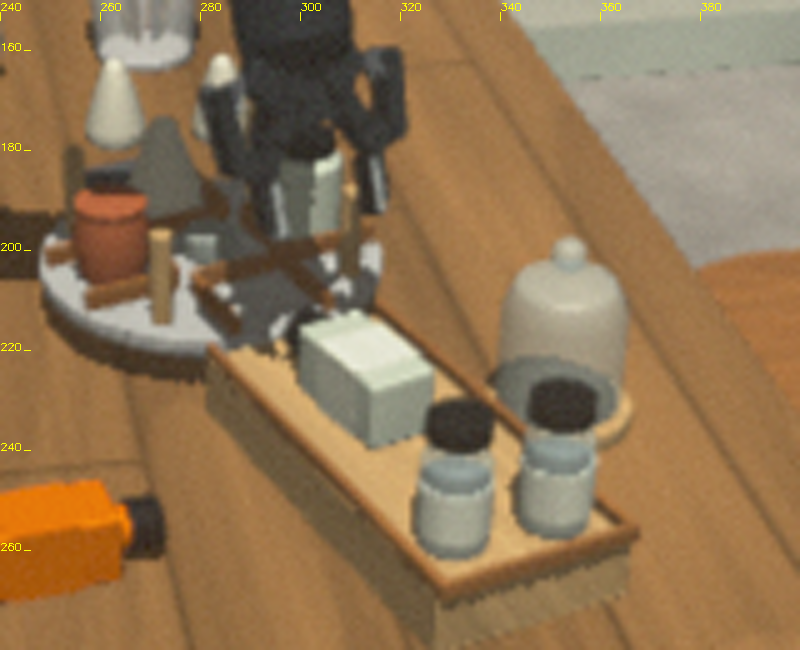

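The fingers are in line above the bottle, whose body is at about (313,225), with the jars clear behind. I'm descending along the tool axis.

Emit:
play_rows:
  moves: "0.3 0.3 3 0 0 0 0.16;0.5 0.3 6 0 0 0 0.16;0.5 0.3 8 0 0 0 0.16;0.5 0.3 9.5 0 0 0 0.16;0.5 0.3 10.5 0 0 0 0.16"

```text
time: 8.08
eef_pos: [641.6, -72.8, 53.2]
tcp_rot: [0.14, 0.566, 0.806, -0.101]
force: [-0.3, -0.4, -0.3]
opening: 72.2
```

Emit:
play_rows:
  moves: "0 0 0 0 0 0 0.16;0 0 0 0 0 0 0.5;0 0 0 0 0 0 0.8;0 0 0 0 0 0 0.8;0 0 0 0 0 0 0.8"
  squeeze: 40

```text
time: 8.5
eef_pos: [642.9, -72.4, 55.2]
tcp_rot: [0.142, 0.566, 0.806, -0.1]
force: [-0.7, -0.2, 3.0]
opening: 47.5
```

```bash
python3 mv.py 643.6 -74 54 20.5 -20
```

```text
t 8.50 pos [642.9 -72.4  55.2] shift_cm [-0.12  0.01  0.18] rot [-0.005 -0.    -0.009] open 47.5 F [-0.7 -0.2  3. ]
```

Gripped at 47.5 mm; lifting straight up.

Emit:
play_rows:
  moves: "-0.7 0 -1.9 0 0 0 0.8;-1.7 0 -4.7 0 0 0 0.8;-3.1 0 -8.5 0 0 0 0.8;-4.5 0 -12.2 0 0 0 0.8;-4.8 0 -13.1 0 0 0 0.8"

```text
time: 8.92
eef_pos: [646.7, -72.7, 203.7]
tcp_rot: [0.147, 0.566, 0.806, -0.097]
force: [2.6, 0.4, 0.0]
opening: 48.1
```

```bash
cat > fin.py <<'E'
# final TCP for bottle base at (bx,by,bz), given tilt and yaw; base in tool frame from grasp record
import sys
from mv import *
G=np.array([642.9,-72.4,55.2]);w,x,y,z=.142,.566,.806,-.1
RG=Ro.from_quat([x,y,z,w]);d=np.array([np.cos(np.radians(110.5)),np.sin(np.radians(110.5)),0])
B=np.array([662.5,-125.5,69.]);b=RG.inv().apply(B-G);b[1]=0
bd=RG.inv().apply(d)
bx,by,bz,yaw,tilt=[float(a) for a in sys.argv[1:6]]
Rt=down(yaw)*Ro.from_euler("y",tilt,degrees=True)
p=np.array([bx,by,bz])-Rt.apply(b)
print("base in tool",b.round(1),"target tcp",p.round(1),"cap dir",Rt.apply(bd).round(3));delta(p,Rt)
s,c,R=cur();print("now base",(c+R.apply(b)).round(1),"cap",R.apply(bd).round(3),"joints",s["joints"].round(2))
E
python3 fin.py 640 0 150 17 70
```

```text
base in tool [-57.9   0.    6.4] target tcp [636.   13.2 206.6] cap dir [-0.011 -0.003  1.   ]
t 8.92 pos [646.7 -72.7 203.7] shift_cm [ 7.82  1.92 -3.18] rot [-0.014  1.575  0.056] open 48.1 F [2.6 0.4 0. ]
now base [ 665.8 -125.9  217.8] cap [-0.352  0.936 -0.005] joints [-0.06  0.07  1.78 -0.35  1.16 -0.29]
```

Emit:
play_rows:
  moves: "7.8 1.9 -5 -0.014 1.575 0.056 0.8;7.8 1.9 -5 -0.014 1.575 0.056 0.8;7.8 1.9 -5 -0.014 1.575 0.056 0.8;7.8 1.9 -5 -0.014 1.575 0.056 0.8;7.8 1.9 -5 -0.014 1.575 0.056 0.8"

```text
time: 9.33
eef_pos: [633.7, 20.3, 225.0]
tcp_rot: [-0.11, 0.575, 0.806, 0.086]
force: [-0.5, -0.6, -3.1]
opening: 47.4
```

```bash
python3 fin.py 625 10 150 17 70
```

```text
base in tool [-57.9   0.    6.4] target tcp [621.   23.2 206.6] cap dir [-0.011 -0.003  1.   ]
t 9.33 pos [633.7  20.3 225. ] shift_cm [ 0.16 -1.13  1.95] rot [-0.015  0.941  0.034] open 47.4 F [-0.5 -0.6 -3.1]
now base [651.5 -30.6 202.8] cap [-0.28   0.759  0.588] joints [-0.16  0.15  1.65  0.25  1.47 -0.54]
```

Emit:
play_rows:
  moves: "0.2 -1.1 1 -0.015 0.941 0.034 0.8;0.2 -1.1 1 -0.015 0.941 0.034 0.8;0.2 -1.1 1 -0.015 0.941 0.034 0.8;0.2 -1.1 1 -0.015 0.941 0.034 0.8;0.2 -1.1 1 -0.015 0.941 0.034 0.8"

```text
time: 9.75
eef_pos: [622.0, 20.5, 215.4]
tcp_rot: [-0.351, 0.531, 0.726, 0.261]
force: [-0.3, 1.2, -3.3]
opening: 47.6
```

```bash
python3 fin.py 610 40 130 17 70
```

```text
base in tool [-57.9   0.    6.4] target tcp [606.   53.2 186.6] cap dir [-0.011 -0.003  1.   ]
t 9.75 pos [622.   20.5 215.4] shift_cm [-0.04 -0.57  4.61] rot [-0.004  0.317  0.009] open 47.6 F [-0.3  1.2 -3.3]
now base [631.5  -8.7 166. ] cap [-0.11   0.292  0.95 ] joints [-0.34  0.35  1.6   0.7   1.78 -0.71]
```

Emit:
play_rows:
  moves: "0 -0.6 4 -0.004 0.317 0.009 0.8;0 -0.6 4 -0.004 0.317 0.009 0.8;0 -0.6 4.6 -0.004 0.317 0.009 0.8;0 -0.6 4.6 -0.004 0.317 0.009 0.8;0 -0.6 4.6 -0.004 0.317 0.009 0.8"

```text
time: 10.17
eef_pos: [604.9, 53.4, 184.7]
tcp_rot: [-0.462, 0.488, 0.658, 0.34]
force: [0.5, -0.3, -2.7]
opening: 47.5
```

```bash
python3 fin.py 604 66.5 90 17 70
```

```text
base in tool [-57.9   0.    6.4] target tcp [600.   79.7 146.6] cap dir [-0.011 -0.003  1.   ]
t 10.17 pos [604.9  53.4 184.7] shift_cm [-2.67  0.32  3.81] rot [-0.002  0.    -0.003] open 47.5 F [ 0.5 -0.3 -2.7]
now base [608.7  40.1 128.2] cap [-0.008 -0.002  1.   ] joints [-0.35  0.46  1.65  0.91  1.89 -0.76]
```

Emit:
play_rows:
  moves: "-1 0.1 1.4 0 0 0 0.8;-2 0.2 2.8 0 0 0 0.8;-2.7 0.3 3.8 0 0 0 0.8;-2.7 0.3 3.8 0 0 0 0.8;-2.7 0.3 3.8 0 0 0 0.8"

```text
time: 10.58
eef_pos: [599.1, 80.7, 145.6]
tcp_rot: [-0.463, 0.488, 0.658, 0.339]
force: [-0.1, 0.0, -1.8]
opening: 48.0
```

```bash
python3 fin.py 604 66.5 48 17 70; python3 - <<'E'
from h import *
a=viewer.get_image("side");b=viewer.get_image("top");cv2.imwrite("pics/t3.png",b)
o=np.zeros((560,800,3),np.uint8);o[:,:400]=cv2.resize(a[135:275,240:340],(400,560),interpolation=cv2.INTER_CUBIC);o[:400,400:]=cv2.resize(b[150:250,210:310],(400,400),interpolation=cv2.INTER_CUBIC)
cv2.imwrite("pics/m3.png",o)
print("bay corners side",proj("side",[[603.9,66.8,45]]),"base now/cap",proj("side",[[604,66.5,88],[604,66.5,178],[604,66.5,208]]))
for n in("side","top"):print([(np.round(d["centre"]).tolist(),round(d["p"],2)) for d in spotter.search_frame("bottle",n)][:3])
E
```

```text
base in tool [-57.9   0.    6.4] target tcp [600.   79.7 104.6] cap dir [-0.011 -0.003  1.   ]
t 10.58 pos [599.1  80.7 145.6] shift_cm [-3.9   0.08  1.29] rot [-0.004 -0.    -0.004] open 48.0 F [-0.1  0.  -1.8]
now base [602.8  67.4  89. ] cap [-0.006 -0.002  1.   ] joints [-0.32  0.49  1.68  0.91  1.83 -0.8 ]
bay corners side [[290.87731505 210.45612638]] base now/cap [[290.95854207 199.67962866]
 [291.04176028 176.09445944]
 [291.07064436 167.93271009]]
[([296.0, 159.0, 40.0], 0.79), ([412.0, -419.0, 43.0], 0.69), ([433.0, -181.0, 37.0], 0.63)]
[([402.0, -441.0, 54.0], 0.61), ([301.0, 179.0, 48.0], 0.59), ([593.0, 62.0, 179.0], 0.56)]
```

View pics/m3.png

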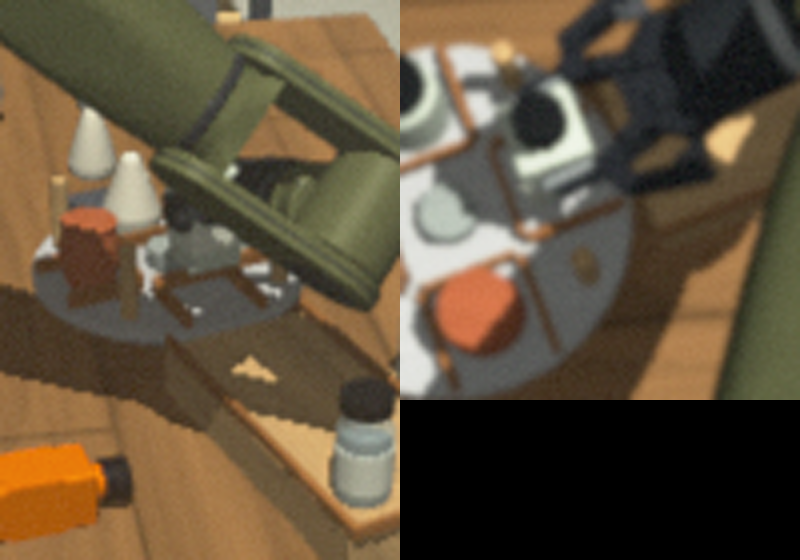

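The view shows the bottle hanging upright over the bay, with its cap at top pixel (245,179.5). The wrist hangs over the lane, so I'll check the cap position and the wrist clearance.

```bash
python3 - <<'E'
from h import *
print("cap exp",proj("top",[[602.8,67.4,209],[602.8,67.4,89]]))
c=viewer.get_calibration("side");R=np.array(c["R"]);t=np.array(c["t"]);o=-R.T@t
for px in([332,212],[337,195]):
    u=cv2.undistortPoints(np.array([[px]],float),np.array(c["K"]),np.array(c["dist_coeffs"]))[0,0];d=R.T@np.array([*u,1])
    for y in(-100,-150,-200,-250):print(px,(o+d*(y-o[1])/d[1]).round())
print(unproj("top",[[245,179.5]],209))
E
```

```text
cap exp [[242.51481954 177.61070332]
 [247.38219042 190.2640253 ]]
[332, 212] [ 705. -100.  123.]
[332, 212] [ 691. -150.  152.]
[332, 212] [ 676. -200.  182.]
[332, 212] [ 662. -250.  211.]
[337, 195] [ 718. -100.  182.]
[337, 195] [ 703. -150.  209.]
[337, 195] [ 688. -200.  236.]
[337, 195] [ 673. -250.  263.]
[[597.71732706  61.86661111 209.        ]]
```

```bash
python3 fin.py 607 70 66 17 70
```

```text
base in tool [-57.9   0.    6.4] target tcp [603.   83.2 122.6] cap dir [-0.011 -0.003  1.   ]
t 10.78 pos [600.4  79.2 147.2] shift_cm [-2.2   0.36  1.13] rot [-0.001  0.001 -0.002] open 47.6 F [-0.1  0.8 -3.4]
now base [604.4  65.9  90.6] cap [-0.009 -0.001  1.   ] joints [-0.32  0.49  1.68  0.91  1.83 -0.8 ]
```

Emit:
play_rows:
  moves: "-0.7 0.1 0.4 0 0 0 0.8;-1.5 0.25 0.8 0 0 0 0.8;-2.2 0.36 1.1 0 0 0 0.8;-2.2 0.36 1.1 0 0 0 0.8"

```text
time: 11.12
eef_pos: [602.1, 83.2, 120.2]
tcp_rot: [-0.462, 0.488, 0.658, 0.339]
force: [-1.5, -0.3, -3.6]
opening: 47.7
```

```bash
python3 fin.py 607 70 46 17 70; python3 - <<'E'
from h import *
a=viewer.get_image("side");b=viewer.get_image("top")
o=np.zeros((600,800,3),np.uint8);o[:600,:300]=cv2.resize(a[130:270,270:380][:, :70+0] if 0 else a[150:270,300:360],(300,600),interpolation=cv2.INTER_CUBIC)
o[:,300:]=cv2.resize(b[145:217,220:280],(500,600),interpolation=cv2.INTER_CUBIC)
A=np.array([581,141.3]);th=np.radians(-72.9+90);R=np.array([[np.cos(th),-np.sin(th)],[np.sin(th),np.cos(th)]])
P=[[*(A+R@[x,y]),60] for x,y in((-33,-125),(-33,-45),(33,-45),(33,-125))]
p=(proj("top",P)-[220,145]+.5)*500/60+[300,0]
cv2.polylines(o,[np.round(p).astype(int)],False,(255,255,0),1,cv2.LINE_AA)
cv2.imwrite("pics/m4.png",o)
E
```

```text
base in tool [-57.9   0.    6.4] target tcp [603.   83.2 102.6] cap dir [-0.011 -0.003  1.   ]
t 11.12 pos [602.1  83.2 120.2] shift_cm [-1.66  0.1   0.58] rot [-0.002  0.    -0.005] open 47.7 F [-1.5 -0.3 -3.6]
now base [605.8  69.9  63.6] cap [-0.006 -0.002  1.   ] joints [-0.31  0.53  1.68  0.91  1.8  -0.82]
```

View pics/m4.png

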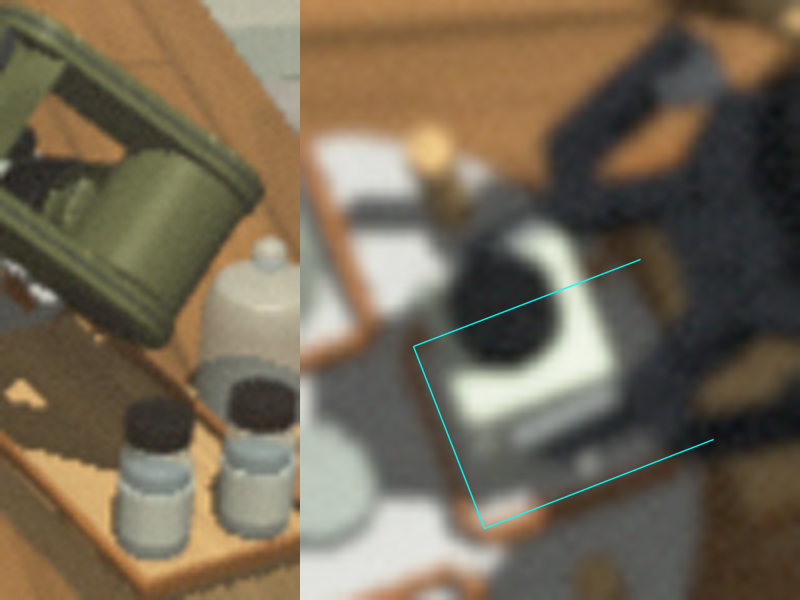

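```bash
python3 - <<'E'
from h import *
print(unproj("top",[[244.5,183.2],[244.1,181.5]],[153.6,183.6]))
E
```

```text
[[604.5415943   68.32109452 153.6       ]
 [600.3602871   66.4598968  183.6       ]]
```

The bottle sits centred within the fence lines: camera (604.5,68.3) against the bay at (603.9,66.8). The jars are clear of the wrist, so I'm lowering it.

Emit:
play_rows:
  moves: "-0.5 0 0.18 0 0 0 0.8;-1 0 0.36 0 0 0 0.8;-1.4 0 0.5 0 0 0 0.8;-1.6 0 0.58 0 0 0 0.8;-1.6 0 0.58 0 0 0 0.8"

```text
time: 11.63
eef_pos: [602.2, 83.1, 104.0]
tcp_rot: [-0.463, 0.488, 0.658, 0.34]
force: [-0.2, 0.8, -3.9]
opening: 47.5
```

```bash
python3 fin.py 607 70 46 17 70
```

```text
base in tool [-57.9   0.    6.4] target tcp [603.   83.2 102.6] cap dir [-0.011 -0.003  1.   ]
t 11.63 pos [602.2  83.1 104. ] shift_cm [-0.13  0.08  0.03] rot [-0.002 -0.001 -0.005] open 47.5 F [-0.2  0.8 -3.9]
now base [605.9  69.9  47.3] cap [-0.006 -0.003  1.   ] joints [-0.31  0.55  1.68  0.91  1.79 -0.84]
```

Emit:
play_rows:
  moves: "-0.15 0 0.05 0 0 0 0.8;-0.25 0 0.09 0 0 0 0.8;-0.25 0 0.09 0 0 0 0.8"

```text
time: 11.88
eef_pos: [602.4, 83.0, 102.5]
tcp_rot: [-0.463, 0.488, 0.658, 0.34]
force: [-0.7, -0.1, 2.5]
opening: 47.6
```

Emit:
play_rows:
  moves: "-0.15 0 0.05 0 0 0 0.8;-0.25 0 0.09 0 0 0 0.8;-0.25 0 0.09 0 0 0 0.8"

```text
time: 12.13
eef_pos: [602.6, 82.8, 102.5]
tcp_rot: [-0.464, 0.486, 0.658, 0.341]
force: [-4.0, -2.2, 8.9]
opening: 47.2
```

Emit:
play_rows:
  moves: "0.1 0 0 0 0 0 0.6;0.1 0 0 0 0 0 0.4;0.1 0 0 0 0 0 0.2;0.1 0 0 0 0 0 0.2;0.1 0 0 0 0 0 0.2"

```text
time: 12.55
eef_pos: [602.4, 83.2, 103.3]
tcp_rot: [-0.464, 0.486, 0.657, 0.341]
force: [0.5, -0.2, -0.0]
opening: 68.4
```

Emit:
play_rows:
  moves: "0 0 -1.5 0 0 0 0.2;0 0 -3.5 0 0 0 0.2;0 0 -5.5 0 0 0 0.2;0 0 -8 0 0 0 0.2;1 0 -9 0 0 0 0.2"

```text
time: 12.97
eef_pos: [627.4, 2.3, 143.1]
tcp_rot: [-0.463, 0.487, 0.657, 0.341]
force: [-0.1, 1.2, 0.2]
opening: 68.3
```

Emit:
play_rows:
  moves: "3.5 0 -1.3 0 0 0 0.2;7 0 -2.6 0 0 0 0.2;10.5 0 -3.9 0 0 0 0.2;14 0 -5.1 0 0 0 0.2;17 0 -6 0 0 0 0.2"

```text
time: 13.38
eef_pos: [627.7, 2.8, 327.1]
tcp_rot: [-0.462, 0.487, 0.658, 0.342]
force: [0.9, -0.1, 1.1]
opening: 68.4
```

```bash
python3 mv.py 450 -250 350 17 0
```

```text
t 13.38 pos [627.7   2.8 327.1] shift_cm [ -4.29 -24.38 -18.64] rot [-0.000e+00 -1.225e+00 -1.000e-03] open 68.4 F [ 0.9 -0.1  1.1]
```

Emit:
play_rows:
  moves: "-4.3 -24 -18.6 0 -1.225 0 0.2;-4.3 -24 -18.6 0 -1.225 0 0.2;-4.3 -24 -18.6 0 -1.225 0 0.2;-4.3 -24 -18.6 0 -1.225 0 0.2;-4.3 -24 -18.6 0 -1.225 0 0.2"

```text
time: 13.8
eef_pos: [508.5, -169.5, 343.1]
tcp_rot: [-0.235, 0.569, 0.768, 0.174]
force: [1.4, 0.0, -0.4]
opening: 68.0
```

```bash
python3 mv.py 350 -250 330 17 0
```

```text
t 13.80 pos [ 508.5 -169.5  343.1] shift_cm [ -3.3  -17.51  -0.62] rot [-0.001 -0.594 -0.001] open 68.0 F [ 1.4  0.  -0.4]
```

Emit:
play_rows:
  moves: "-3.3 -17.5 -0.6 0 -0.59 0 0.2;-3.3 -17.5 -0.6 0 -0.59 0 0.2;-3.3 -17.5 -0.6 0 -0.59 0 0.2;-3.3 -17.5 -0.6 0 -0.59 0 0.2;-3.3 -17.5 -0.6 0 -0.59 0 0.2"

```text
time: 14.22
eef_pos: [346.7, -251.3, 331.3]
tcp_rot: [0.001, 0.597, 0.802, -0.002]
force: [-0.1, -0.3, 0.9]
opening: 68.2
```

```bash
python3 pk.py; python3 - <<'E'
from h import *
a=viewer.get_image("side");b=viewer.get_image("top")
o=np.zeros((600,800,3),np.uint8);o[:,:400]=cv2.resize(a[150:270,270-30:320],(400,600),interpolation=cv2.INTER_CUBIC)
o[:,400:]=cv2.resize(b[140:242,200:268],(400,600),interpolation=cv2.INTER_CUBIC)
A=np.array([581,141.3]);th=np.radians(-72.9+90);R=np.array([[np.cos(th),-np.sin(th)],[np.sin(th),np.cos(th)]])
P=[[*(A+R@[x,y]),60] for x,y in((-33,-125),(-33,-45),(33,-45),(33,-125))]
p=(proj("top",P)-[200,140]+.5)*400/68+[400,0]
cv2.polylines(o,[np.round(p).astype(int)],False,(255,255,0),1,cv2.LINE_AA)
cv2.imwrite("pics/m5.png",o)
z=cv2.imread("pics/top0.png")
d=cv2.absdiff(b,z).max(2)
for n,(x,y) in dict(jarb=(353,135),jara=(360,160),sponge=(429,202),dome=(285,128),fa=(120,195),fb=(118,226)).items():print(n,d[y-14:y+14,x-14:x+14].mean().round(1))
E
```

```text
t 14.22 [ 346.7 -251.3  331.3] ang -120.9 r 457.2 yaw 16.7 F [-0.1 -0.3  0.9] open 68.2
jarb 11.5
jara 11.9
sponge 13.7
dome 14.2
fa 13.9
fb 14.7
```

View pics/m5.png

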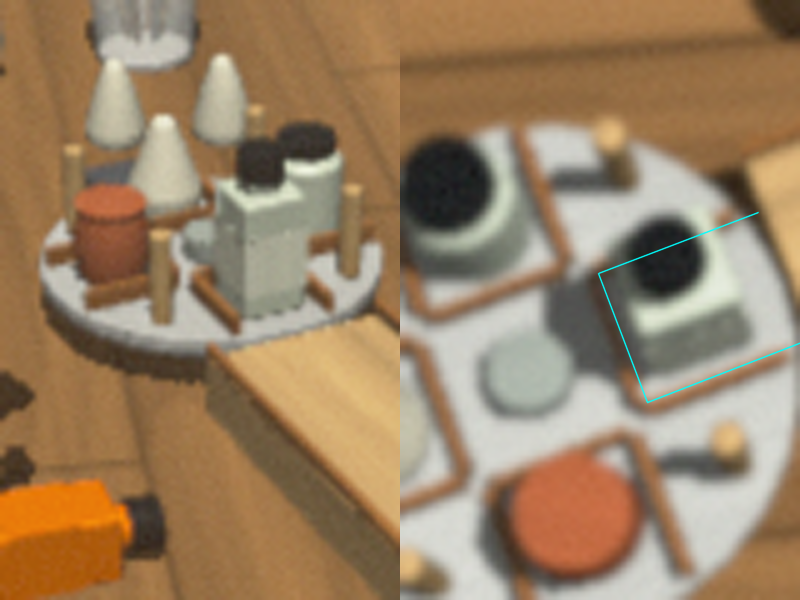

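The bottle stands upright, cap up, centred in the bay. The wheel's fences still match the overlay for the stop, and nothing else has moved (the image difference at the jars, sponge, dome and forms is the same low level everywhere). I'm handing in.

```bash
python3 -c "
from station import order,status
print(order.job_done());print(status.read_state()['time'])"
```

```text
the job is handed in; nothing more can be done
None
the job is handed in; nothing more can be done
```

I turned the wheel to its stop at the lane and stood the white bottle upright, cap on top, in the empty bay. The job is handed in, after about 14 s of the 61 s allowed; it returned no verdict.

- **Wheel:** I gripped the near peg and turned the wheel about 58° clockwise, then let go so it settled into the stop. The pegs then put the bay direction at -72.9°, against a lane direction of -71.6° to -73.3°. In the last picture the fences still matched that position.
- **Bottle:** I gripped it across its sides with the tool leaning, tipped it a quarter turn in the air and lowered it until it touched the wheel. Just before setting it down, the camera put it about 2 mm from the bay centre and the arm pose about 4 mm; the limit is 22 mm. The last picture shows it upright inside the fences.
- **Other things:** The jars, sponge, dome and plaster forms showed only the same low, even picture noise (11–15 grey levels) compared with the start. The arm was well clear of everything when I handed in.
- **Disagreements:** An earlier sighting of the cap was about 7 mm off the arm's own estimate. I moved the placing point about 4 mm to allow for this, and the next picture agreed. No check failed.

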